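# Turn a cast cover over into its packing pocket

## Robot

A 7-joint arm with a two-finger parallel gripper is mounted at the origin on the work surface. World frame = base frame: x ahead of the robot, y to its left, z up, the work surface at z = 0. Lengths are in m, angles in rad, forces in N, time in s.
With the tool pointing down it reaches from about 0.35 to 0.9 m from the base axis. Payload 8.1 kg.
Tool frame: the origin (TCP) lies at the very end of the fingers, on their centre line; the grasp point (between the pads) lies arm.hold_point_z behind it (arm.hold_point_z is the distance from the TCP to the grasp point, in m); z points along the fingers, y is the line along which they close (so a half turn about z gives the same grasp; the last joint's range is limited). The gripper opens to 92 mm and grips with 3 to 60 N. Pads are 19 mm wide; open, the fingers measure 130 mm over their backs; the gripper's body (75 mm by 190 mm) begins 47 mm behind the grasp point.
Start: joints at [-1.269, 0.434, 0.025, 1.573, -0.012, 1.134, -0.075], TCP at [0.246, 0.574, 0.227] pointing down, gripper open.
Joint ranges: [-2.62, 2.62], [-0.44, 2.09], [-1.27, 1.32], [0.08, 2.57], [-1.32, 4.46], [0.12, 2], [-2.74, 2.74]. Speed limits (rad/s): [2.22, 2.22, 3.01, 3.01, 3.14, 3.14, 3.14].

## Interface

Orientations are given as a rotation vector (axis times angle).
In Python, from cell import arm, vision, job, cut_out gives the robot as it stands. The module is installed in compiled form; this text tells all that it offers.
- The arm moves only by the tool play_rows, never from a script. Its argument "increments" is text: rows parted by semicolons, each of 5 numbers parted by spaces: the shift along the tool's x, y, z in cm, then the turn about the tool's z in degrees, then the opening, from -1 (shut) to 1 (fully open), so that 0 is half open. A call has 1 to 5 rows; each row shifts and turns the commanded pose from where the row before left it, along the tool's axes as they then stand; what a row does not reach is not made up. A row lasts 1/12 s, in which the tool goes at most 41.7 mm and 7.16 degrees, less where a joint would pass 70% of its speed; a pose out of reach is approached as far as the arm can. A call is refused whole if a number of a shift passes 4.17 or a number of a turn 7.16, either way. A call with a gripper value outside its range is refused whole. The fingers move at their own pace and stop on an object; "grip_force" is the grip in N (left out, the last holds). Time passes only in rows, so rows that do not move let the fingers close. It gives the time, the measured TCP pose, the force, the opening and the grip force at its end, in the units of the state.
- arm.observe(): the state, without advancing time (a new reading comes with each control period).
- vision.get_image(name): name is "scene" or "top" or "wrist"; returns a dict with "frame" (384x512x3 uint8, red, green, blue), "z_map" (384x512 float32, m along the optical axis (not along the pixel's ray), 0 where there is no reading), "mtx" (3x3 intrinsics, pixels), "distortion" ([k1, k2, p1, p2, k3] as OpenCV has them; the pictures are not rectified), "cam_to_world" (4x4, takes a point from camera to world coordinates). Camera axes: x right, y up, looking along -z (the intrinsics and any distortion apply to the point x, -y, -z); pixel columns grow to the right and rows downward; lengths in m; the calibration is good to about 2 mm. A picture is of the moment at which its call begins.
- job.sign_off(): hands the job in; it is judged then, once.
Trained networks look in a picture, given as the dict that the camera call returned (one of the last four; its "shot" number tells which), for a name from the list of things; names that differ only in an ending like _2 or _b are one class to them, and where a whole thing is asked for, a point or a joint stands for the part that bears it (a point fixed in the world has none). Each returns a list of dicts, best first, with "confidence" (0 to 1); they miss things now and then, are a little off and sometimes report something else, mostly with a low value. They report only what shows in the picture. A call takes as long as a camera call. They do not tell look-alikes from the thing itself.
- cut_out(query, picture): "mask" (384x512 bool, what is visible of it) and "point" ([row, column] in pixels, amid what is visible of it).
The state is a dict: "clock": time; "joints": joint angles; "dq": joint speeds; "joint_efforts": joint torques, N m; "position": TCP position; "ee_rot": TCP orientation; "force": force on the tool from outside, world axes, zero at the start; "ft_torque": the same for the moment, N m; "width": opening from 0.0 (shut) to 1.0 (fully open); "gripper_force": force on a finger pad.
Only numpy, scipy, OpenCV 4.12 (cv2) and the standard library are available. Lean on these libraries where they do the work, as an engineer would, in place of code of your own. Each camera call takes 0.05 s, during which the arm holds its last target. There are 200 camera calls.

## Task

The rectangular cast cover lies open side up on the deck of the turnover jig. Bring it, still open side up, onto the jig's hinged leaf, square and against the leaf's stop, then swing the leaf up past upright so that the cover tips over into the pocket beyond the hinge; if it hangs on the edge, nudge it until it lies open side down, flat and fully home in the pocket. Swing the leaf back down flat, let go, and leave all the other things on the bench where they are.

Things in the scene. Friction and masses are not known exactly. Their poses are not given: they have to be found in the camera images.
- jig: Fixed plywood turnover jig. Origin on the bench under the middle of its hinge line, which runs along jig x at y 0, height 36 mm. Leaf: y 0 to 120, x -62 to 61. Recess: y 0 to -149, x -65 to 65. Deck: x 65 to 255, y -172 to 180. Deck, recess walls and flat leaf have their tops at 36. The recess is first a steel channel (y 0 to -35, floor height 22), then the pocket (floor 16, dark rubber).
- leaf (a joint): Hinge of the leaf, rad: 0 = lying flat, 1.57 = upright, stops at 1.95 leaning over the pocket. Turns about the jig's +x axis (hinge at jig y = 0, height 36). Light; falls to either side when released.
- leaf_bar (a point): Middle of the leaf's round handle bar, 12 mm diameter, 108 long, along jig x, on two arms at x = +-48. Leaf flat: at jig y = 165 mm, height 46, with 45 mm free between it and the leaf's edge. It moves with the leaf, 165 mm from the hinge.
- leaf_bay (a point): Point on the leaf's top face where the centre of the cover's underside belongs: the cover's long side along jig x, its short end against the leaf's stop, its edge 6 mm from the hinge line. The stop is a wall 15 mm high at the leaf's -x end, its face 60 mm from this point. The +x end is open and level with the deck, for sliding the cover on. Axes as the jig's when flat.
- pocket (a point): Centre of the pocket's floor (jig x = 0, y = -92, height 16). The pocket takes the cover with 5 mm to spare at each end and 7 mm at each side, its long side along the jig's x. Axes as the jig's.
- cover: Loose cast aluminium cover, a rectangular pan 120 (x) by 100 (y) by 30 (z) mm: flat 8 mm plate, 10 mm thick rim wall all round standing 22 mm above it, bolt bosses in the inner corners. Origin at the centre of the flat outer face, z towards the open side (up at the start). About 0.45 kg. Home in the pocket it is open side down, origin 30 mm above the pocket floor.
- flange: Bystander: round steel flange, 80 mm diameter, 34 high, on the jig's deck. Origin under its centre.
- sleeve: Bystander: dark steel pipe sleeve standing on the bench beside the handle bar, 60 mm diameter, 55 high. Origin under its centre.
- housing: Bystander: grey bearing housing with a 130 by 50 mm foot, 64 high. Origin under its centre.
- spanner: Bystander: spanner lying on the bench, 190 mm long.
- oil: Bystander: grey bottle, 56 mm diameter, 150 high. Origin under its centre.
- carton: Bystander: closed cardboard carton 130 by 100 by 80 mm. Origin under its centre.
- tape: Bystander: roll of paper tape lying flat, 100 mm diameter, 45 high. Origin under its centre.
Not all that is in view belongs to the job. Leave any pink look-alike of the cover alone.

How it is judged:
On the way, in this order (a step that is already met when the one before it is completed fails the run):
1. the cover lies open side up on the flat leaf, centre within 15 mm along and across of its place there (x of cover in the frame of leaf_bay between -0.015 and 0.015 m and y of cover in the frame of leaf_bay between -0.015 and 0.015 m and z of cover in the frame of leaf_bay between -0.004 and 0.004 m and angle between cover's own z axis and vertical below 0.1 rad and value of joint leaf below 0.06 rad), for 0.2 s.
2. the leaf is swung up to more than 1.4 rad and stands the cover up on edge (value of joint leaf above 1.4 rad and angle between cover's own z axis and vertical above 1.2 rad).
3. the cover lies open side down in the pocket (x of cover in the frame of pocket between -0.01 and 0.01 m and y of cover in the frame of pocket between -0.01 and 0.01 m and z of cover in the frame of pocket between 0.026 and 0.034 m and angle between cover's own z axis and vertical above 3.04 rad), for 0.2 s.
At the end, for the whole second after the job is handed in: The cover is at rest open side down in the pocket, its centre within 10 mm of the pocket's centre along and across, lying flat to 0.1 rad with its outer face 26 to 34 mm above the pocket floor, and the leaf is back down flat (below 0.06 rad) (all of step 3 and value of joint leaf below 0.06 rad and linear speed of cover below 0.02 m/s); the robot touches nothing.
It fails at once if one of the other things on the bench or deck is moved by more than 25 mm (distance of any of flange, sleeve, housing, spanner, oil, carton, tape from where it was at the start of the episode above 0.025 m).
It also fails if it takes over 72 s, if anything falls off the work surface, if the arm or the gripper's body presses on something with over 40 N, if the wrist force passes 120 N, or if a joint passes its speed limit or range.

## Working session

There is one attempt and no reset: what is moved stays moved. The work goes in short steps, Python scripts to look and compute and a tool call to move; the robot and the scene stay as the last step left them, time stands still between calls to the robot, and variables do not carry over. Pictures are saved under pics/ and viewed, at most 10 in all, crops included, and the job is handed in when it is done.

Besides the shell and the picture viewer there is one more tool, called after "Request:" by a JSON object that holds its "op" and its "data", one argument or row to a line. play_rows: Moves the arm, as the interface text tells. Its arguments: {"type":"object","properties":{"increments":{"type":"string"},"grip_force":{"type":"number"}},"required":["increments"]}

```bash
mkdir -p pics
cat > h.py <<'E'
import numpy as np, cv2
from cell import arm, vision, job, cut_out
from scipy.spatial.transform import Rotation as R
def pts(p,mask):
    r,c=np.nonzero(mask&(p["z_map"]>0)); z=p["z_map"][r,c]
    u=cv2.undistortPoints(np.stack([c,r],1).astype(float)[:,None],p["mtx"],np.array(p["distortion"]))[:,0]
    q=np.stack([u[:,0]*z,-u[:,1]*z,-z,np.ones_like(z)])
    return (np.array(p["cam_to_world"])@q)[:3].T
E
python3 - <<'E'
from h import *
s=arm.observe(); print({k:np.round(v,3) for k,v in s.items()}, arm.hold_point_z)
for n in ["top","scene"]:
    p=vision.get_image(n); cv2.imwrite(f"pics/{n}0.png",p["frame"][:,:,::-1])
    for q in ["jig","leaf","cover","flange","sleeve","housing","oil","carton","tape","spanner"]:
        for d in cut_out(q,p)[:3]:
            P=pts(p,d["mask"])
            if len(P): print(n,q,round(d["confidence"],2),np.round(d["point"]),np.round(np.median(P,0),3),np.round(np.percentile(P,2,axis=0),3),np.round(np.percentile(P,98,axis=0),3))
E
```

```text
{'clock': np.float64(0.0), 'joints': array([-1.269,  0.435,  0.025,  1.574, -0.012,  1.134, -0.075]), 'dq': array([ 0.   ,  0.001, -0.001, -0.   , -0.   ,  0.   ,  0.001]), 'joint_efforts': array([ 1.0000e-03, -6.6784e+01,  9.8500e-01, -3.1446e+01, -6.0000e-02,
        4.3000e-02,  0.0000e+00]), 'position': array([0.246, 0.574, 0.226]), 'ee_rot': array([-6.320e-01, -3.077e+00,  3.000e-03]), 'force': array([-0.577, -0.277,  0.87 ]), 'ft_torque': array([-0.02 ,  0.044,  0.029]), 'gripper_force': np.float64(0.0), 'width': np.float64(1.001)} 0.0188
top jig 0.73 [180. 267.] [0.52  0.008 0.036] [ 0.38  -0.15   0.009] [0.713 0.188 0.049]
top leaf 0.7 [199. 236.] [0.463 0.096 0.037] [0.402 0.03  0.012] [0.527 0.192 0.055]
top cover 0.95 [268. 164.] [0.229 0.346 0.012] [0.183 0.283 0.005] [0.279 0.4   0.035]
top cover 0.85 [150. 242.] [0.614 0.089 0.048] [0.551 0.037 0.04 ] [0.672 0.144 0.071]
top sleeve 0.81 [196. 176.] [0.477 0.299 0.052] [0.453 0.27  0.009] [0.507 0.325 0.06 ]
top sleeve 0.2 [149. 293.] [ 0.626 -0.09   0.051] [ 0.595 -0.126  0.041] [ 0.662 -0.056  0.074]
top housing 0.93 [
[... 1407 characters left out ...]
 [0.642 0.361 0.002] [0.678 0.412 0.15 ]
scene carton 0.57 [250. 370.] [0.505 0.426 0.078] [0.417 0.353 0.005] [0.555 0.49  0.083]
scene tape 0.92 [177. 147.] [ 0.633 -0.383  0.031] [ 0.588 -0.434  0.001] [ 0.679 -0.34   0.048]
scene tape 0.56 [236. 332.] [0.5   0.302 0.037] [0.459 0.276 0.001] [0.513 0.33  0.057]
scene tape 0.28 [210. 247.] [0.562 0.033 0.036] [ 0.381 -0.16   0.001] [0.728 0.197 0.051]
scene spanner 0.61 [212. 247.] [0.558 0.032 0.036] [ 0.382 -0.156  0.004] [0.726 0.197 0.05 ]
scene spanner 0.57 [147. 208.] [ 0.316 -0.378  0.007] [ 0.262 -0.448  0.   ] [ 0.383 -0.325  0.011]
scene spanner 0.15 [207. 206.] [ 0.638 -0.085  0.05 ] [ 0.581 -0.136  0.036] [ 0.667 -0.057  0.073]
```

View pics/top0.png

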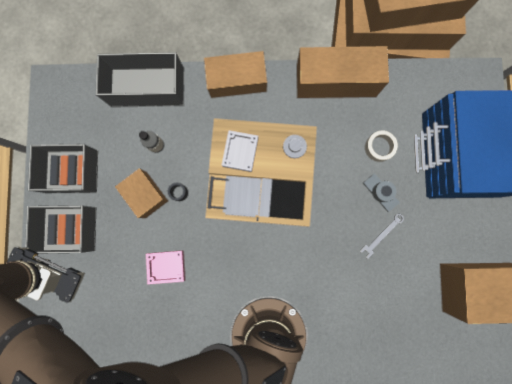

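View pics/scene0.png

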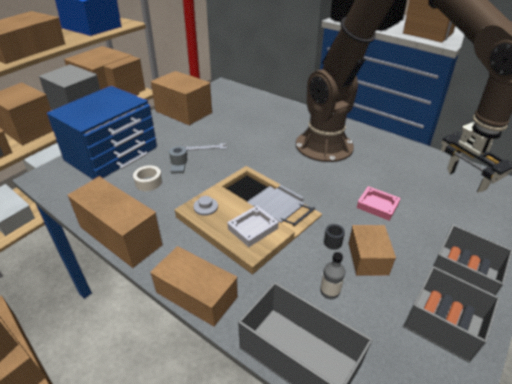

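The silver pan at top (150,242) lies on the jig deck and is the cover. The pink one at top (268,164) lies on the bench and is the look-alike. I'll confirm this in a crop and fit the poses.

Run:
```python
from h import *
p=vision.get_image("top"); f=p["frame"]
cv2.imwrite("pics/crop.png",cv2.resize(f[110:235,195:325],None,fx=4.5,fy=4.5,interpolation=cv2.INTER_CUBIC)[:,:,::-1])
full=np.ones(f.shape[:2],bool); P=pts(p,full); C=f[p["z_map"]>0].astype(int)
inb=(P[:,0]>.36)&(P[:,0]<.75)&(P[:,1]>-.2)&(P[:,1]<.24)
def rect(n,m):
    r=cv2.minAreaRect(P[m][:,:2].astype(np.float32)*1000); print(n,m.sum(),np.round(r[0],1),np.round(r[1],1),round(r[2],2),np.round(np.median(P[m],0),4)); return r
sat=C.max(1)-C.min(1)
rect("jigtop",inb&(P[:,2]>.03)&(P[:,2]<.042))
rect("pocket",inb&(P[:,2]<.02)&(P[:,2]>.011)&(P[:,0]>.4)&(P[:,0]<.53)&(P[:,1]<.0)&(C.max(1)<60))
m=inb&(P[:,2]>.03)&(P[:,2]<.042)&(sat<35)&(P[:,0]<.54)&(P[:,1]>-.0); rect("leaf",m)
for q in ["cover"]:
    for d in cut_out(q,p):
        Q=pts(p,d["mask"]); 
        if np.median(Q[:,0])<.5: continue
        r=Q[Q[:,2]>.058]; print("rim",len(r),cv2.minAreaRect(r[:,:2].astype(np.float32)*1000),np.median(r,0))
        r=Q; print("all",cv2.minAreaRect(r[:,:2].astype(np.float32)*1000),C.shape, f[d["mask"]].mean(0))
# handle bar
m=inb&(P[:,1]>.17)&(P[:,1]<.215)&(P[:,2]>.044); rect("bar",m)
```

```text
jigtop 6004 [547.3  20.5] [349.4 341.3] 84.47 [0.5673 0.018  0.0369]
pocket 944 [455.5 -67.9] [107.4 117.5] 84.56 [ 0.4563 -0.0669  0.0166]
leaf 1276 [457.8  81.5] [170.1 141.2] 84.01 [0.4663 0.0855 0.0366]
rim 439 ((613.2017211914062, 90.73338317871094), (101.19071960449219, 120.92626953125), 77.91883850097656) [0.61244895 0.08774326 0.06668677]
all ((618.342041015625, 92.18196105957031), (106.1753921508789, 130.3728790283203), 77.91883850097656) (195832, 3) [204.77639752 203.56965395 207.48003549]
bar 130 [493.5 184.2] [ 23.2 135. ] 89.84 [0.4746 0.1857 0.0512]
```

View pics/crop.png

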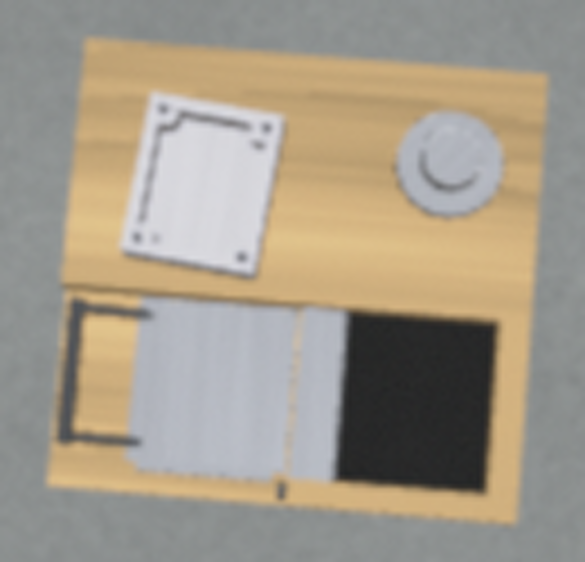

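The crop confirms it: the silver pan with corner bosses on the plywood deck is the cover, flange to its right, leaf with handle at lower left, and dark pocket at lower right. Jig origin is about (0.463, 0.0245) with yaw −5.5°. The cover centre is at jig (143, 81), yaw −12.1°. I'll grip its +x rim wall at (0.667, 0.079).

Request:
{"op": "play_rows", "data": {
  "increments": "-3.6 -1.8 0 0 1;-3.6 -1.8 0 0 1;-3.6 -1.8 0 0 1;-3.6 -1.8 0 0 1;-3.6 -1.8 0 0 1",
  "grip_force": 25
}}

```text
clock: 1.62
position: [0.3771, 0.4193, 0.2269]
ee_rot: [0.631, 3.077, 0.001]
force: [-0.0, 1.0, -0.0]
width: 1.002
gripper_force: 0.0
```

Request:
{"op": "play_rows", "data": {
  "increments": "-3.6 -1.8 0 0 1;-3.6 -1.8 0 0 1;-3.6 -1.8 0 0 1;-3.6 -1.8 0 0 1;-3.6 -1.8 0 0 1"
}}

```text
clock: 2.03
position: [0.5072, 0.2656, 0.227]
ee_rot: [0.631, 3.077, 0.001]
force: [0.3, 1.1, 0.3]
width: 0.998
gripper_force: 0.0
```

Request:
{"op": "play_rows", "data": {
  "increments": "-3.6 -1.8 0 0 1;-3.6 -1.8 0 0 1;-3.6 -1.8 0 0 1;-3.6 -1.8 0 0 1;-3.6 -1.8 0 0 1"
}}

```text
clock: 2.45
position: [0.6372, 0.112, 0.2269]
ee_rot: [0.631, 3.077, 0.0]
force: [0.3, 1.0, 0.3]
width: 0.999
gripper_force: 0.0
```

Request:
{"op": "play_rows", "data": {
  "increments": "0 0 0 7 1;0 0 0 7 1;0 0 0 7 1;0 0 0 7 1;0 0 0 7 1"
}}

```text
clock: 2.87
position: [0.6362, 0.1135, 0.2267]
ee_rot: [-1.536, -2.74, -0.0]
force: [-0.2, -0.2, -0.6]
width: 0.997
gripper_force: 0.0
```

Request:
{"op": "play_rows", "data": {
  "increments": "0 0 0 7 1;0 0 0 7 1;0 0 0 7 1;0 0 0 7 1;0 0 0 7 1"
}}

```text
clock: 3.28
position: [0.6361, 0.1137, 0.2268]
ee_rot: [-2.289, -2.152, -0.0]
force: [-0.1, 0.3, 0.1]
width: 1.0
gripper_force: 0.0
```

```bash
cat >> h.py <<'E'
def go(x,y,z,ang):
    s=arm.observe(); M=R.from_rotvec(s["ee_rot"]).as_matrix(); p=np.array(s["position"])
    a=np.degrees(np.arctan2(M[1,1],M[0,1])); t=(a-ang+180)%360-180
    print("pos",np.round(p,4),"yang",round(a,1),"shift now-frame cm",np.round(M.T@(np.array([x,y,z])-p)*100,2),"turn",round(t,1),"; after turn",np.round((M@R.from_euler('z',t,degrees=True).as_matrix()).T@(np.array([x,y,z])-p)*100,2))
E
python3 - <<'E'
from h import *
p=vision.get_image("wrist"); cv2.imwrite("pics/w1.png",p["frame"][:,:,::-1])
for d in cut_out("cover",p):
    Q=pts(p,d["mask"]); r=Q[(Q[:,2]>.060)&(Q[:,2]<.075)]
    print(d["confidence"],len(Q),len(r))
    if len(r)>50: print(cv2.minAreaRect(r[:,:2].astype(np.float32)*1000),np.median(r,0))
go(.667,.079,.15,-12.1)
E
```

```text
0.84 10981 4485
((612.687744140625, 88.14616394042969), (101.25466918945312, 120.251953125), 78.63194274902344) [0.6109407  0.09428623 0.06702354]
0.44 12560 0
pos [0.6361 0.1139 0.2266] yang -3.3 shift now-frame cm [-3.3   3.29  7.66] turn 8.8 ; after turn [-2.76  3.75  7.66]
```

View pics/w1.png

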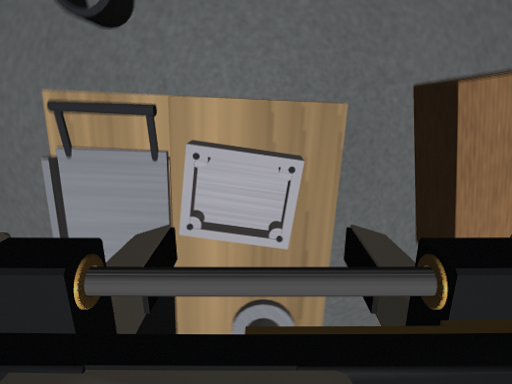

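The wrist view shows the cover at about (240,195), with the leaf and bar to its left. It gives centre (0.613, 0.088) and yaw −11.4°, which agrees with the top camera.

Request:
{"op": "play_rows", "data": {
  "increments": "0 0 0 4.1 1;0 0 0 4.1 1;-1.45 1.85 3 0 1;-1.45 1.85 3 0 1;0 0 4 0 1"
}}

```text
clock: 3.8
position: [0.6706, 0.073, 0.1282]
ee_rot: [2.425, 1.987, 0.006]
force: [0.5, -0.7, 0.5]
width: 0.999
gripper_force: 0.0
```

Request:
{"op": "play_rows", "data": {
  "increments": "0 0 2.4 0 1;0 0 2 0 1;0 0 0 0 1"
}}

```text
clock: 4.05
position: [0.6637, 0.0778, 0.0781]
ee_rot: [-2.424, -1.993, 0.01]
force: [-0.6, -0.0, -0.1]
width: 1.003
gripper_force: 0.0
```

Run:
```python
from h import *
go(.6666,.0773,.049,-11.5)
```

```text
pos [0.6637 0.0778 0.0781] yang -11.2 shift now-frame cm [0.01 0.31 2.91] turn 0.3 ; after turn [0.02 0.31 2.91]
```

Request:
{"op": "play_rows", "data": {
  "increments": "0 0.3 1.4 0.3 1;0 0 1.4 0 1;0 0 0 0 0;0 0 0 0 -1;0 0 0 0 -1",
  "grip_force": 25
}}

```text
clock: 4.47
position: [0.6702, 0.0773, 0.0556]
ee_rot: [2.435, 1.984, 0.002]
force: [0.7, -0.1, 0.1]
width: 0.832
gripper_force: 0.0
```

Request:
{"op": "play_rows", "data": {
  "increments": "0 0 0 0 -1;0 0 0 0 -1;0 0 0 0 -1;0 0 0 0 -1;0 0 0 0 -1"
}}

```text
clock: 4.88
position: [0.6697, 0.0774, 0.055]
ee_rot: [2.436, 1.984, 0.001]
force: [-0.3, 0.4, -0.4]
width: 0.469
gripper_force: 0.0
```

Run:
```python
from h import *
go(.6666,.0773,.049,-11.5)
p=vision.get_image("wrist"); f=p["frame"]
for d in cut_out("leaf",p)[:1]:
    Q=pts(p,d["mask"]); print(d["confidence"],len(Q)); 
    l=Q[(abs(Q[:,2]-.036)<.004)]; print("leaf",cv2.minAreaRect(l[:,:2].astype(np.float32)*1000),np.median(l,0))
```

```text
pos [0.6697 0.0774 0.055 ] yang -11.7 shift now-frame cm [-0.07 -0.3   0.6 ] turn -0.2 ; after turn [-0.07 -0.3   0.6 ]
```

Request:
{"op": "play_rows", "data": {
  "increments": "0 -0.2 0.5 0 -1;0 0 0 0 -1;0 0 0 0 -1;0 0 0 0 -1;0 0 0 0 -1"
}}

```text
clock: 5.4
position: [0.6674, 0.0776, 0.0495]
ee_rot: [-2.436, -1.983, 0.001]
force: [0.1, 0.1, -2.4]
width: 0.108
gripper_force: 25.0
```

Request:
{"op": "play_rows", "data": {
  "increments": "0 0 0 0 -1;0 0 0 0 -1;0 0 0 0 -1"
}}

```text
clock: 5.65
position: [0.6674, 0.0776, 0.0495]
ee_rot: [-2.436, -1.983, 0.001]
force: [-1.9, -0.4, -3.5]
width: 0.106
gripper_force: 25.0
```

Run:
```python
from h import *
O=np.array([.463,.0245]); c,s=np.cos(np.radians(-5.5)),np.sin(np.radians(-5.5))
for pz in [(115,56)]:
    w=O+np.array([[c,-s],[s,c]])@np.array(pz)/1000; print(w); go(w[0],w[1],.052,-5.5)
```

```text
[0.58283792 0.06921993]
pos [0.6674 0.0776 0.0495] yang -11.7 shift now-frame cm [-2.54 -8.11 -0.25] turn -6.2 ; after turn [-1.65 -8.34 -0.25]
```

Request:
{"op": "play_rows", "data": {
  "increments": "0 0 -0.1 0 -1;0 0 0 -3.1 -1;0 0 0 -3.1 -1;-0.8 -1.5 0 0 -1;-0.8 -2 0 0 -1",
  "grip_force": 45
}}

```text
clock: 6.07
position: [0.6326, 0.0653, 0.0507]
ee_rot: [2.323, 2.112, 0.003]
force: [-0.2, 0.1, -4.8]
width: 0.105
gripper_force: 45.0
```

Request:
{"op": "play_rows", "data": {
  "increments": "0 -2 0 0 -1;0 -2 0 0 -1;0 -1.5 0 0 -1;0 -1.5 0 0 -1;0 0 0 0 -1"
}}

```text
clock: 6.48
position: [0.5583, 0.0723, 0.0504]
ee_rot: [-2.323, -2.111, 0.003]
force: [-2.1, 0.6, -5.5]
width: 0.104
gripper_force: 45.0
```

Run:
```python
from h import *
O=np.array([.463,.0245]); c,s=np.cos(np.radians(-5.5)),np.sin(np.radians(-5.5))
w=O+np.array([[c,-s],[s,c]])@np.array([55,56])/1000; go(w[0],w[1],.0505,-5.5)
p=vision.get_image("top"); cv2.imwrite("pics/t2.png",cv2.resize(p["frame"][110:235,195:325],None,fx=4.5,fy=4.5,interpolation=cv2.INTER_CUBIC)[:,:,::-1])
for n in ["wrist"]:
    p=vision.get_image(n); cv2.imwrite("pics/w2.png",p["frame"][:,:,::-1])
    for d in cut_out("cover",p)[:2]:
        Q=pts(p,d["mask"]); r=Q[(Q[:,2]>.055)&(Q[:,2]<.08)]; print(d["confidence"],len(r))
        if len(r)>50: print(cv2.minAreaRect(r[:,:2].astype(np.float32)*1000),np.median(r,0))
```

```text
pos [0.5583 0.0723 0.0504] yang -5.5 shift now-frame cm [-0.07 -3.53  0.  ] turn 0.0 ; after turn [-0.08 -3.53  0.  ]
0.69 15707
((505.36309814453125, 80.24027252197266), (95.83616638183594, 121.41770935058594), 85.24472045898438) [0.48652912 0.11266509 0.06766472]
```

View pics/w2.png

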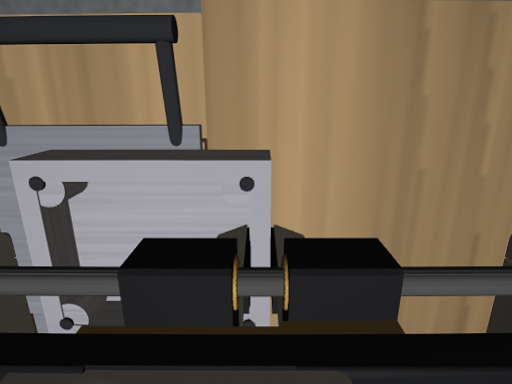

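Request:
{"op": "play_rows", "data": {
  "increments": "0 -1.3 0 0 -1;0 -1.2 0 0 -1;0 -0.6 0 0 -1;0 -0.3 0 0 -1;0 0 0 0 -1"
}}

```text
clock: 7.05
position: [0.5281, 0.0752, 0.0508]
ee_rot: [2.325, 2.112, 0.001]
force: [0.9, -0.3, -4.5]
width: 0.106
gripper_force: 45.0
```

Request:
{"op": "play_rows", "data": {
  "increments": "0 -0.1 0 0 -1;0 -0.1 0 0 -1;0 0 0 0 -1"
}}

```text
clock: 7.3
position: [0.5262, 0.0752, 0.0508]
ee_rot: [2.325, 2.112, 0.001]
force: [-0.8, -0.4, -4.8]
width: 0.105
gripper_force: 45.0
```

Run:
```python
from h import *
p=vision.get_image("top"); cv2.imwrite("pics/t3.png",cv2.resize(p["frame"][110:235,195:325],None,fx=4.5,fy=4.5,interpolation=cv2.INTER_CUBIC)[:,:,::-1])
O=np.array([.463,.0245]); c,s=np.cos(np.radians(-5.5)),np.sin(np.radians(-5.5))
w=O+np.array([[c,-s],[s,c]])@np.array([55,56])/1000; go(w[0],w[1],.0505,-5.5)
```

```text
pos [0.5262 0.0752 0.0508] yang -5.5 shift now-frame cm [-0.05 -0.31  0.03] turn -0.0 ; after turn [-0.05 -0.31  0.03]
```

View pics/t3.png

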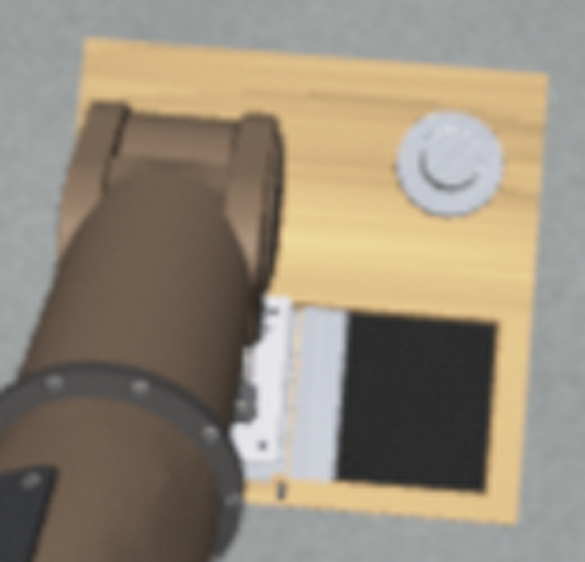

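The cover is on the leaf, with its near edge beside the hinge line at about (285,380), and has not met the stop yet. I'll creep in.

Request:
{"op": "play_rows", "data": {
  "increments": "0 -0.1 0 0 -1;0 -0.1 0 0 -1;0 -0.1 0 0 -1;0 0 0 0 -1"
}}

```text
clock: 7.68
position: [0.5225, 0.0756, 0.0507]
ee_rot: [-2.325, -2.112, 0.0]
force: [0.1, -0.4, -4.8]
width: 0.104
gripper_force: 45.0
```

Request:
{"op": "play_rows", "data": {
  "increments": "0 -0.1 0 0 -1;0 -0.1 0 0 -1;0 0 0 0 -1"
}}

```text
clock: 7.93
position: [0.5206, 0.0758, 0.0507]
ee_rot: [-2.325, -2.112, 0.0]
force: [0.3, 0.1, -4.8]
width: 0.109
gripper_force: 45.0
```

Request:
{"op": "play_rows", "data": {
  "increments": "0 -0.1 0 0 -1;0 -0.1 0 0 -1;0 0 0 0 -1"
}}

```text
clock: 8.18
position: [0.5203, 0.0758, 0.0512]
ee_rot: [2.324, 2.111, 0.003]
force: [4.8, -1.3, -3.7]
width: 0.106
gripper_force: 45.1
```

Request:
{"op": "play_rows", "data": {
  "increments": "0 -0.1 0 0 -1;0 -0.1 0 0 -1;0 0 0 0 -1"
}}

```text
clock: 8.43
position: [0.5203, 0.0758, 0.0518]
ee_rot: [2.323, 2.109, 0.008]
force: [9.2, -2.0, -5.4]
width: 0.107
gripper_force: 45.1
```

Request:
{"op": "play_rows", "data": {
  "increments": "0 0.2 0.1 0 -1;0 0.1 0.1 0 -1;0 0 0 0 -0.3;0 0 0 0 -0.3;0 0 0 0 -0.3"
}}

```text
clock: 8.85
position: [0.519, 0.076, 0.0486]
ee_rot: [-2.324, -2.112, 0.001]
force: [-0.3, 0.0, 0.1]
width: 0.271
gripper_force: 0.0
```

Request:
{"op": "play_rows", "data": {
  "increments": "0 0 0 0 -0.3;0 0 0 0 -0.3;0 0 -3 0 -0.3;0 0 -4 0 -0.3;0 0 -4 0 -0.3"
}}

```text
clock: 9.27
position: [0.5186, 0.0753, 0.1593]
ee_rot: [-2.325, -2.111, 0.005]
force: [0.5, 0.2, 0.3]
width: 0.346
gripper_force: 0.0
```

Request:
{"op": "play_rows", "data": {
  "increments": "0 4 -2 0 -0.3;0 4 0 0 -0.3;0 4 0 0 -0.3;0 0 0 0 -0.3"
}}

```text
clock: 9.6
position: [0.6425, 0.0639, 0.1774]
ee_rot: [2.322, 2.109, 0.004]
force: [-1.8, 0.6, -0.2]
width: 0.351
gripper_force: 0.0
```

Run:
```python
from h import *
c,s=np.cos(np.radians(-5.5)),np.sin(np.radians(-5.5)); O=np.array([460.5,24.7])
for n in ["wrist","top"]:
    p=vision.get_image(n); cv2.imwrite(f"pics/{n}4.png",p["frame"][:,:,::-1])
    for d in cut_out("cover",p)[:2]:
        Q=pts(p,d["mask"]); r=Q[(Q[:,2]>.060)&(Q[:,2]<.075)]
        if len(r)>50 and r[:,0].min()>.3:
            q=cv2.minAreaRect(r[:,:2].astype(np.float32)*1000); print(n,q,np.median(r[:,2]),"jig",np.array([[c,s],[-s,c]])@(np.array(q[0])-O))
    P=pts(p,np.ones(p["z_map"].shape,bool)); 
    J=(P[:,:2]*1000-O)@np.array([[c,-s],[s,c]])
    m=(J[:,1]>145)&(J[:,1]<185)&(abs(J[:,0])<40)&(P[:,2]>.046)&(P[:,2]<.056); print(n,"bar jig",m.sum(),np.median(J[m],0),np.percentile(J[m,1],[3,97]),np.median(P[m,2]))
    m=(J[:,1]>125)&(J[:,1]<155)&(abs(J[:,0])<40); print("under",np.median(P[m,2]))
w=O/1000+np.array([[c,-s],[s,c]])@np.array([0,.165]); print(w); go(w[0],w[1],.15,84.5)
```

```text
wrist ((465.9612121582031, 80.82140350341797), (100.67903137207031, 120.46979522705078), 84.33543395996094) 0.06637524563008967 jig [ 0.05707167 56.38646568]
wrist bar jig 1395 [  0.88934006 163.51973989] [158.4228068  169.22028744] 0.0522400717750538
under 0.01121532419670182
top ((461.8769226074219, 46.52875518798828), (32.56767272949219, 119.95101928710938), 79.01622009277344) 0.0668437149318506 jig [-0.72160994 21.86023211]
  return _methods._mean(a, axis=axis, dtype=dtype,
  ret = um.true_divide(
Traceback (most recent call last):
IndexError: index -1 is out of bounds for axis 0 with size 0
```

View pics/wrist4.png

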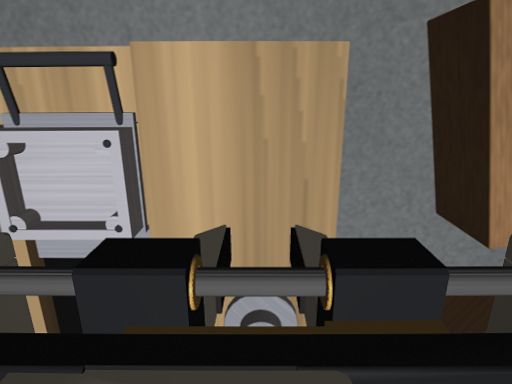

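The cover lies at jig (0, 56.4), square and against the stop: step 1 is done. Now to the bar.

Request:
{"op": "play_rows", "data": {
  "increments": "2.15 -3.55 0 0 -0.2;2.15 -3.55 0 0 -0.2;2.15 -3.55 0 0 -0.2;2.15 -3.55 0 0 -0.2;2.15 -3.55 0 0 -0.2"
}}

```text
clock: 10.22
position: [0.4669, 0.1893, 0.1774]
ee_rot: [-2.324, -2.112, 0.0]
force: [0.6, 0.6, -0.2]
width: 0.401
gripper_force: 0.0
```

Request:
{"op": "play_rows", "data": {
  "increments": "0 0 0 -6.9 -0.2;0 0 0 -6.9 -0.2;0 0 0 -6.9 -0.2;0 0 0 -6.9 -0.2;0 0 0 -6.9 -0.2"
}}

```text
clock: 10.63
position: [0.4685, 0.1887, 0.1776]
ee_rot: [-1.584, -2.712, -0.0]
force: [-0.4, 0.8, -1.3]
width: 0.399
gripper_force: 0.0
```

Request:
{"op": "play_rows", "data": {
  "increments": "0 0 0 -6.9 -0.2;0 0 0 -6.9 -0.2;0 0 0 -6.9 -0.2;0 0 0 -6.9 -0.2;0 0 0 -6.9 -0.2"
}}

```text
clock: 11.05
position: [0.4687, 0.1884, 0.1776]
ee_rot: [-0.71, -3.06, -0.0]
force: [-0.4, 0.7, 0.7]
width: 0.4
gripper_force: 0.0
```

Request:
{"op": "play_rows", "data": {
  "increments": "0 0 0 -6.9 -0.2;0 0 0 -6.9 -0.2;0 0 0 -6.9 -0.2;0 0 0 0 -0.2"
}}

```text
clock: 11.38
position: [0.4689, 0.1883, 0.1776]
ee_rot: [-0.149, -3.138, -0.0]
force: [-0.9, -0.8, -0.0]
width: 0.4
gripper_force: 0.0
```

Run:
```python
from h import *
go(.4762,.1879,.09,84.5); print(arm.observe()["joints"])
```

```text
pos [0.4689 0.1883 0.1776] yang 84.6 shift now-frame cm [-0.74  0.03  8.76] turn 0.1 ; after turn [-0.74  0.03  8.76]
[-0.6313471   0.29102532  0.18068869  1.9359647  -0.06522711  0.92029708
  1.05736763]
```

Request:
{"op": "play_rows", "data": {
  "increments": "-0.4 0 4 0 -0.2;-0.3 0 4 0 -0.2;0 0 3 0 -0.2;0 0 2.5 0 -0.2;0 0 1.3 0 -0.2"
}}

```text
clock: 11.8
position: [0.4747, 0.187, 0.0268]
ee_rot: [-0.165, -3.134, 0.003]
force: [0.5, -0.2, -0.7]
width: 0.397
gripper_force: 0.0
```

Request:
{"op": "play_rows", "data": {
  "increments": "0 0 0 0 -1;0 0 0 0 -1;0 0 0 0 -1;0 0 0 0 -1;0 0 0 0 -1",
  "grip_force": 15
}}

```text
clock: 12.22
position: [0.4777, 0.1875, 0.0307]
ee_rot: [0.161, 3.136, 0.0]
force: [-0.9, -4.4, 4.0]
width: 0.12
gripper_force: 15.0
```

Request:
{"op": "play_rows", "data": {
  "increments": "0 0 0 0 -1;0 0 0 0 -1;0 0 0 0 -1"
}}

```text
clock: 12.47
position: [0.4778, 0.1875, 0.0306]
ee_rot: [0.16, 3.136, 0.001]
force: [-1.7, -2.6, 7.7]
width: 0.124
gripper_force: 15.0
```

Run:
```python
import numpy as np
f=lambda t:np.array([16.5*np.cos(t)-np.sin(t),-(16.5*np.sin(t)+np.cos(t))])
a=[0];
while a[-1]<1.9: a.append(min(1.92,a[-1]+(0.1 if a[-1]<1.2 else 0.08)))
acc=f(0)
o=[]
for t in a[1:]:
    d=np.round(f(t)-acc,2); acc=acc+d; o.append(f"0 {d[0]:.2f} {d[1]:.2f} 0 -1")
for i in range(0,len(o),5): print(round(a[min(i+5,len(o))],2),";".join(o[i:i+5]))
```

```text
0.5 0 -0.18 -1.64 0 -1;0 -0.35 -1.62 0 -1;0 -0.50 -1.57 0 -1;0 -0.66 -1.52 0 -1;0 -0.81 -1.44 0 -1
1.0 0 -0.95 -1.35 0 -1;0 -1.07 -1.25 0 -1;0 -1.20 -1.14 0 -1;0 -1.31 -1.02 0 -1;0 -1.40 -0.87 0 -1
1.44 0 -1.48 -0.74 0 -1;0 -1.54 -0.58 0 -1;0 -1.28 -0.35 0 -1;0 -1.30 -0.25 0 -1;0 -1.31 -0.15 0 -1
1.84 0 -1.32 -0.04 0 -1;0 -1.32 0.07 0 -1;0 -1.31 0.17 0 -1;0 -1.30 0.27 0 -1;0 -1.26 0.38 0 -1
1.92 0 -1.24 0.48 0 -1
```

Request:
{"op": "play_rows", "data": {
  "increments": "0 -0.18 -1.64 0 -1;0 -0.35 -1.62 0 -1;0 -0.5 -1.57 0 -1;0 -0.66 -1.52 0 -1;0 -0.81 -1.44 0 -1"
}}

```text
clock: 12.88
position: [0.4754, 0.1641, 0.1088]
ee_rot: [0.158, 3.135, 0.003]
force: [3.0, 2.1, -5.3]
width: 0.122
gripper_force: 15.0
```

Request:
{"op": "play_rows", "data": {
  "increments": "0 -0.95 -1.35 0 -1;0 -1.07 -1.25 0 -1;0 -1.2 -1.14 0 -1;0 -1.31 -1.02 0 -1;0 -1.4 -0.87 0 -1"
}}

```text
clock: 13.3
position: [0.4702, 0.1081, 0.1666]
ee_rot: [0.154, 3.133, 0.01]
force: [-1.0, 9.8, 8.8]
width: 0.123
gripper_force: 15.0
```

Request:
{"op": "play_rows", "data": {
  "increments": "0 -1.48 -0.74 0 -1;0 -1.54 -0.58 0 -1;0 -1.28 -0.35 0 -1;0 -1.3 -0.25 0 -1;0 -1.31 -0.15 0 -1"
}}

```text
clock: 13.72
position: [0.4634, 0.0365, 0.187]
ee_rot: [0.157, 3.132, 0.005]
force: [0.3, 2.5, 8.6]
width: 0.123
gripper_force: 15.0
```

Request:
{"op": "play_rows", "data": {
  "increments": "0 -1.32 -0.04 0 -1;0 -1.32 0.07 0 -1;0 -1.31 0.17 0 -1;0 -1.3 0.27 0 -1;0 -1.26 0.38 0 -1"
}}

```text
clock: 14.13
position: [0.4565, -0.0298, 0.1772]
ee_rot: [0.159, 3.133, 0.002]
force: [3.4, 0.6, 0.2]
width: 0.125
gripper_force: 15.0
```

Request:
{"op": "play_rows", "data": {
  "increments": "0 -1.24 0.48 0 -1;0 0 0 0 -1;0 0 0 0 -1;0 0 0 0 -1;0 0 0 0 -1"
}}

```text
clock: 14.55
position: [0.4551, -0.0422, 0.1723]
ee_rot: [0.16, 3.134, -0.0]
force: [1.8, -4.9, 6.5]
width: 0.122
gripper_force: 15.0
```

Run:
```python
from h import *
p=vision.get_image("scene"); cv2.imwrite("pics/s5.png",cv2.resize(p["frame"][130:280,160:360],None,fx=3.5,fy=3.5,interpolation=cv2.INTER_CUBIC)[:,:,::-1])
for n in ["scene","top"]:
    if n=="top": p=vision.get_image(n)
    for d in cut_out("cover",p)[:3]:
        Q=pts(p,d["mask"]); print(n,d["confidence"],d["point"],np.round(np.percentile(Q,[5,50,95],axis=0),3).tolist())
```

```text
scene 0.69 [187.2, 239.9] [[0.43, -0.119, 0.031], [0.487, -0.08, 0.046], [0.512, -0.028, 0.05]]
scene 0.65 [205.3, 377.2] [[0.185, 0.292, 0.004], [0.228, 0.344, 0.017], [0.282, 0.4, 0.032]]
```

View pics/s5.png

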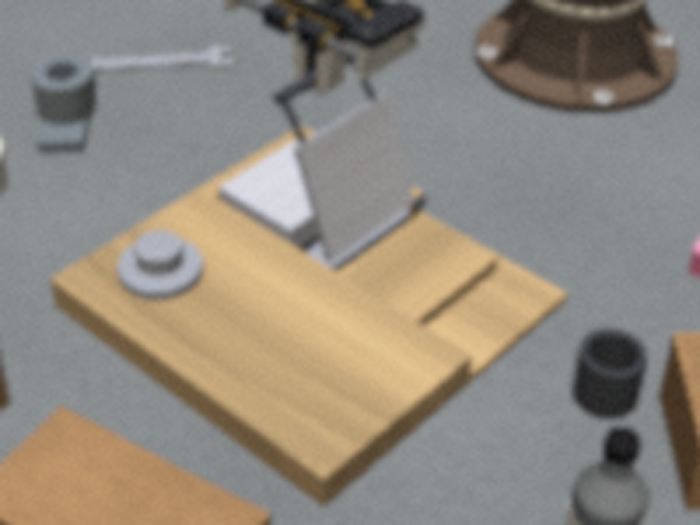

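The cover, at about (265,190) in the crop, has tipped over and its face is near z 0.046 = 16 + 30. It looks home. I'll swing the leaf back.

Request:
{"op": "play_rows", "data": {
  "increments": "0 1.24 -0.48 0 -1;0 1.26 -0.38 0 -1;0 1.3 -0.27 0 -1;0 1.31 -0.17 0 -1;0 1.32 -0.07 0 -1"
}}

```text
clock: 15.17
position: [0.461, 0.0231, 0.1857]
ee_rot: [0.158, 3.136, 0.001]
force: [3.6, -1.8, 0.5]
width: 0.124
gripper_force: 15.0
```

Request:
{"op": "play_rows", "data": {
  "increments": "0 1.32 0.04 0 -1;0 1.31 0.15 0 -1;0 1.3 0.25 0 -1;0 1.28 0.35 0 -1;0 1.54 0.58 0 -1"
}}

```text
clock: 15.58
position: [0.4673, 0.0902, 0.1716]
ee_rot: [0.159, 3.137, 0.001]
force: [2.2, -1.4, -1.2]
width: 0.128
gripper_force: 15.0
```

Request:
{"op": "play_rows", "data": {
  "increments": "0 1.48 0.74 0 -1;0 1.4 0.87 0 -1;0 1.31 1.02 0 -1;0 1.2 1.14 0 -1;0 1.07 1.25 0 -1"
}}

```text
clock: 16.0
position: [0.4735, 0.1551, 0.1198]
ee_rot: [-0.158, -3.138, -0.001]
force: [1.0, -0.5, -0.3]
width: 0.122
gripper_force: 15.0
```

Request:
{"op": "play_rows", "data": {
  "increments": "0 0.95 1.35 0 -1;0 0.81 1.44 0 -1;0 0.66 1.52 0 -1;0 0.5 1.57 0 -1;0 0.35 1.5 0 -1"
}}

```text
clock: 16.42
position: [0.4765, 0.1864, 0.0452]
ee_rot: [-0.159, -3.137, 0.002]
force: [2.8, -4.3, -2.2]
width: 0.128
gripper_force: 15.0
```

Request:
{"op": "play_rows", "data": {
  "increments": "0 0.18 0.8 0 -1;0 0 0.6 0 -1;0 0 0 0 -1"
}}

```text
clock: 16.67
position: [0.4768, 0.1875, 0.0315]
ee_rot: [-0.16, -3.136, 0.002]
force: [3.2, -2.4, -3.5]
width: 0.123
gripper_force: 15.0
```

Run:
```python
from h import *
c,s=np.cos(np.radians(-5.5)),np.sin(np.radians(-5.5)); O=np.array([460.5,24.7])
p=vision.get_image("top")
P=pts(p,np.ones(p["z_map"].shape,bool)); J=(P[:,:2]*1000-O)@np.array([[c,-s],[s,c]])
m=(abs(J[:,0])<75)&(J[:,1]<-25)&(J[:,1]>-155)&(P[:,2]>.041)&(P[:,2]<.055); q=cv2.minAreaRect(J[m].astype(np.float32)); print("cover jig",q,m.sum(),np.percentile(P[m,2],[3,50,97]))
k=m; A=np.c_[J[k],np.ones(k.sum())]; print("plane tilt",np.linalg.lstsq(A,P[k,2]*1000,rcond=None)[0])
print(np.round(arm.observe()["position"],4),np.round(arm.observe()["force"],1))
```

```text
cover jig ((1.6226806640625, -89.00593566894531), (144.6675262451172, 127.3370361328125), 0.11902814358472824) 1095 [0.04239257 0.04698267 0.05116281]
plane tilt [-5.60888422e-04 -5.66573670e-04  4.68731248e+01]
[0.4768 0.1875 0.0319] [ 1.9 -2.3 -3.1]
```

Request:
{"op": "play_rows", "data": {
  "increments": "0 0 0.15 0 -1;0 0 0 0 -0.2;0 0 0 0 -0.2;0 0 0 0 -0.2;0 0 0 0 -0.2"
}}

```text
clock: 17.13
position: [0.477, 0.1883, 0.0316]
ee_rot: [0.158, 3.138, 0.001]
force: [0.1, -0.2, -0.3]
width: 0.359
gripper_force: 0.0
```

Request:
{"op": "play_rows", "data": {
  "increments": "0 0 0 0 -0.2;0 0 -2 0 -0.2;0 0 -4 0 -0.2;0 0 -4 0 -0.2;0 0 -4 0 -0.2"
}}

```text
clock: 17.55
position: [0.4765, 0.1876, 0.173]
ee_rot: [-0.159, -3.137, 0.001]
force: [0.8, 1.1, 0.5]
width: 0.398
gripper_force: 0.0
```

Request:
{"op": "play_rows", "data": {
  "increments": "0 4 -1 0 -0.2;0 4 -1 0 -0.2;0 4 -1 0 -0.2;0 4 -1 0 -0.2;0 4 -1 0 -0.2"
}}

```text
clock: 17.97
position: [0.4969, 0.3889, 0.2223]
ee_rot: [0.159, 3.137, 0.001]
force: [1.6, -0.1, -0.2]
width: 0.401
gripper_force: 0.0
```

Run:
```python
from h import *
c,s=np.cos(np.radians(-5.5)),np.sin(np.radians(-5.5)); O=np.array([460.5,24.7]); M=np.array([[c,-s],[s,c]])
p=vision.get_image("top"); cv2.imwrite("pics/t6.png",cv2.resize(p["frame"][90:240,130:330],None,fx=3.8,fy=3.8,interpolation=cv2.INTER_CUBIC)[:,:,::-1])
for d in cut_out("cover",p)[:3]:
    Q=pts(p,d["mask"]); k=Q[(abs(Q[:,2]-.046)<.005)]
    if Q[:,0].mean()<.35: continue
    J=(k[:,:2]*1000-O)@M; print(d["confidence"],cv2.minAreaRect(J.astype(np.float32)),np.percentile(J,[1,99],axis=0),np.median(k[:,2]))
P=pts(p,np.ones(p["z_map"].shape,bool)); J=(P[:,:2]*1000-O)@M
m=(abs(J[:,0])<50)&(J[:,1]>10)&(J[:,1]<115); print("leaf z/slope",np.median(P[m,2]),np.linalg.lstsq(np.c_[J[m],np.ones(m.sum())],P[m,2]*1000,rcond=None)[0])
print(arm.observe()["force"])
```

```text
0.66 ((0.41131591796875, -96.77311706542969), (99.9105453491211, 119.86261749267578), 89.77772521972656) [[ -57.42022877 -145.32897616]
 [  58.99647541  -47.91911131]] 0.04694376407214773
0.48 ((86.75653839111328, 3.0525970458984375), (337.9652099609375, 343.21893310546875), 0.3618427515029907) [[ -72.80180351 -164.89405031]
 [ 252.19866629  172.0149715 ]] 0.04225656965195146
leaf z/slope 0.03666838445041831 [1.41273937e-03 4.70658574e-03 3.63236002e+01]
[-0.30119341  0.51526203  0.17852591]
```

View pics/t6.png

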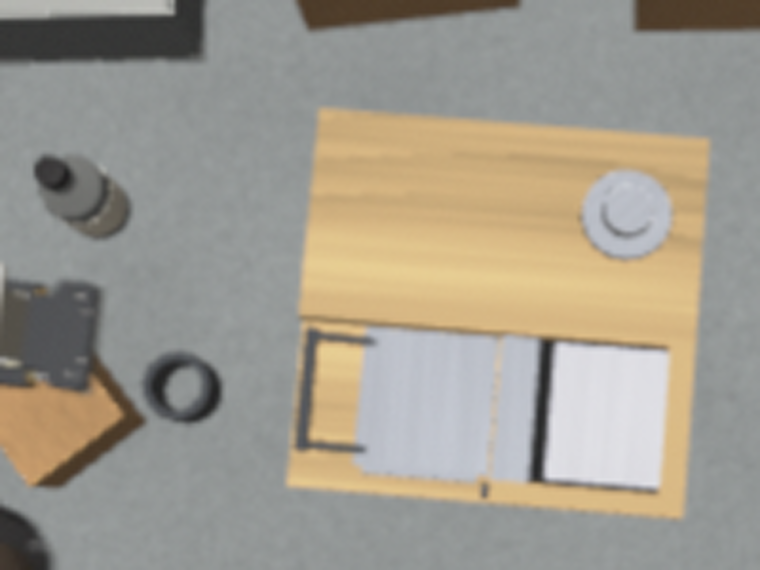

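The cover lies face up and flat in the pocket at (605,415), at jig (0.4, −97), which is inside the tolerance. The leaf is flat, and the things in this view are undisturbed.

```bash
python3 -c "
from cell import job; print(job.sign_off())"
```

```text
the job is handed in; nothing more can be done
None
```

The cover is open side down and flat in the pocket, about 5 mm off centre, with the leaf flat and the gripper clear; the job is handed in at about 18 s, but the sign-off returned no verdict.

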